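# Dock the strawberry vial and hold the syrup flask down in the sprung doser ring

## Task

Make up a dose at the cake stall's flavour doser: first take the red-capped vial from the wooden rack, stand it fully home in the doser's blue port and let go of it; then lift the round amber syrup flask, seat it upright in the orange sprung ring and press it down until the ring is at (or nearly at) the bottom of its travel. Finish while still holding the flask pressed down: do not let go or let the ring rise. Keep the flask upright throughout, and leave the other vials in the rack and everything else on the counter where it stands.

Things in the scene. Friction and masses are not known exactly. Their poses are not given: they have to be found in the camera images.
- vial_red_center (a point): Centre (half-way up) of the vial with red cap and red band: upright white cylinder 20 dia x 90 tall (45 above and below this point), same diameter all the way up, 35 g. Stands in one of the rack's three holes, foot 10 above the table, 50 of it showing above the rack. z axis up along the vial. Sizes in mm.
- vial_yellow_center (a point): Centre of the same kind of vial with yellow cap, in another rack hole; leave it.
- vial_green_center (a point): Centre of the same kind of vial with green cap, in another rack hole; leave it.
- rack: Fixed wooden rack block 60 (x) x 170 (y) x 50 tall, origin at the centre of its underside. Three holes of 23 dia, 40 deep, in a row along its y axis at y = -50, 0, +50. Grip a vial across the row (along the rack's x) for most finger room. Sizes in mm.
- doser: Fixed flavour doser: white base 125 (x) x 235 (y) x 18 tall, origin at its underside. At its y = -70 stands the blue vial port (46 x 46 block, top 63 above the table); at its y = +55 the orange ring on three upright steel posts (tops 90 above the table, 53 from the ring's axis, at 30, 150 and 270 degrees from the doser's x axis). Sizes in mm.
- port (a point): Centre of the mouth of the hole in the blue port, 63 above the table: hole 25 dia with a 3 chamfer, 35 deep. A vial fully home has its centre 10 above this point and 55 of it showing. Sizes in mm.
- ring_seat (a point): Centre of the orange ring's lower inner edge, on which the flask's bulb comes to rest; moves with the ring. 58 above the table with the ring up, 40 with it fully down. The ring is a funnel 16 tall above this point, inner dia 64 at this edge and 82 at its rim. When the flask is seated its centre lies 48 above this point. Sizes in mm.
- cradle (a joint): How far the ring is pressed down, m: 0 up (as found), 0.018 at its bottom stop. Spring: about 6.5 N at the start of travel, 14.6 N at the bottom; it does not yield to the flask's weight alone and rises again when not held. Pressing the seated flask to the bottom takes 10 to 11.5 N from the robot, so grip the neck firmly.
- flask_center (a point): Centre (half-way up) of the amber round flask, 63 above its flat base, standing on the table; z axis up. Bulb 72 dia with its centre 31 above the base; straight neck 28 dia from 64 to 112 above the base; lip 34 dia to 118; cork 24 dia to 126. About 0.25 to 0.4 kg, most of it in the bulb. Grip it by the neck, about 90 above the base. Sizes in mm.
- juice: Bystander: drink bottle, amber, yellow cap, 64 dia x 200 tall, in mm; origin at the centre of its underside; leave it.
- jar: Bystander: glass jar with brass lid, 66 dia x 70 tall, in mm; origin at the centre of its underside; leave it.
- reader: Bystander: black card reader with green screen lying flat, 120 x 70 x 22, in mm; origin at the centre of its underside; leave it.
- slate: Bystander: small dark slate sign on a wooden foot, 140 wide x 107 tall, in mm; origin at the centre of its underside; leave it.
- cakes: Bystander: loose stack of three flat round cakes, 90 dia x 42 tall, in mm; origin at the centre of its underside; leave it.
Not all that is in view belongs to the job. What is shaped like the part that bears flask_center but pink is not meant.

How it is judged:
On the way, in this order (a step that is already met when the one before it is completed fails the run):
1. the red vial stands fully home in the blue port and is let go (horizontal distance between vial_red_center and port below 0.008 m and z of vial_red_center in the frame of port below 0.016 m and angle between vial_red_center's own z axis and vertical below 0.2 rad and contact force between the fingers and vial_red below 0.2 N), for 0.2 s.
2. the flask is seated upright in the orange ring (horizontal distance between flask_center and ring_seat below 0.01 m and z of flask_center in the frame of ring_seat between 0.042 and 0.053 m and angle between flask_center's own z axis and vertical below 0.15 rad), for 0.2 s.
At the end, for the whole second after the job is handed in: Flask still, seated in the ring (10 mm of axis, centre 42-53 mm above seat, within 0.15 rad of upright), ring at least 14 mm down, flask on ring over 6 N, robot on flask over 2 N. Red vial let go in the port (8 mm of axis, 6 mm of fully home, 0.2 rad of upright) (all of step 1 and all of step 2 and value of joint cradle above 0.014 m and contact force between flask and cradle above 6 N and contact force between any of the fingers, the arm and flask above 2 N and linear speed of flask below 0.02 m/s); the arm keeps its last pose, push and grip.
It fails at once if the flask is tipped more than 35 degrees (angle between flask_center's own z axis and vertical above 0.61 rad).
It fails at once if another vial or a bystander is moved more than 25 mm (distance of any of vial_yellow_center, vial_green_center, juice, jar, reader, slate, cakes from where it was at the start of the episode above 0.025 m).
It also fails if it takes over 64 s, if anything falls off the work surface, if the arm or the gripper's body presses on something with over 40 N, if the wrist force passes 120 N, or if a joint passes its speed limit or range.

## Robot

A 6-joint arm with a two-finger parallel gripper is mounted at the origin on the work surface. World frame = base frame: x ahead of the robot, y to its left, z up, the work surface at z = 0. Lengths are in m, angles in rad, forces in N, time in s.
With the tool pointing down it reaches from about 0.275 to 0.725 m from the base axis. Payload 5.6 kg.
Tool frame: the origin (TCP) lies at the very end of the fingers, on their centre line; the grasp point (between the pads) lies 19 mm behind it (grip_point_offset is the distance from the TCP to the grasp point, in m); z points along the fingers, y is the line along which they close (so a half turn about z gives the same grasp; the last joint's range is limited). The gripper opens to 85 mm and grips with 20 to 120 N. Pads are 22 mm wide; open, the fingers measure 114 mm over their backs; the gripper's body (76 mm by 85 mm) begins 54 mm behind the grasp point. The pads swing forward as they close: fully open they stand 13 mm farther back than shut.
Start: joints at [-0.952, 0.255, 0.108, 0, -1.424, -0.285], TCP at [0.18, -0.52, 0.231] pointing down, gripper open.
Joint ranges: [-2.95, 2.95], [-1.21, 1.97], [-1.09, 1.5], [-2.87, 1.71], [-2.94, -0.07], [-3.05, 3.05]. Speed limits (rad/s): [2.57, 2.57, 3.14, 3.14, 3.14, 3.14].

## Interface

Orientations are given as a unit quaternion [w, x, y, z].
In Python, from station import get_obs, grab_frame, hand_in, grip_point_offset gives the robot as it stands. The module is installed in compiled form; this text tells all that it offers.
- The arm moves only by the shell command python3 -m creep 'ROWS' [FORCE]. ROWS is JSON, a list of rows, each a list of 7 numbers: the turn, a rotation vector about the tool's x, y, z in rad, then the shift along the tool's x, y, z in mm, then the closure, from -1 (fully open) to 1 (shut). A call has exactly 5 rows; each row is the pose to reach, as a shift and turn from the pose commanded when the call began, along the tool's axes at that moment; what a row does not reach only later rows make up. A row lasts 1/12 s, in which the tool goes at most 41.7 mm and 7.16 degrees, less where a joint would pass 70% of its speed; a pose out of reach is approached as far as the arm can. A call with a gripper value outside its range is refused whole. The fingers move at their own pace and stop on an object; FORCE is the grip in N (left out, the last holds). Time passes only in rows, so rows that repeat a pose let the fingers close, or fill a call up. It gives the time, the measured TCP pose, the force, the opening and the grip force at its end, in the units of the state.
- get_obs(): the state, without advancing time (a new reading comes with each control period).
- grab_frame(name): name is "side" or "top"; returns a dict with "pixels" (480x640x3 uint8, red, green, blue), "camera_matrix" (3x3 intrinsics, pixels), "k1" (the pictures are not rectified: a ray, as slopes to the right and down, at radius r is drawn at 1 + k1 r^2 times it, then the intrinsics apply), "camera_from_world" (4x4, takes a point from world to camera coordinates). Camera axes: x right, y down, z forward; pixel columns grow to the right and rows downward; lengths in m; the calibration is good to about 2 mm. A picture is of the moment at which its call begins. There is no depth.
- hand_in(): hands the job in; it is judged then, once.
The state is a dict: "time": time; "qpos": joint angles; "qvel": joint speeds; "joint_efforts": joint torques, N m; "position": TCP position; "eef_rot": TCP orientation; "contact_force": force on the tool from outside, world axes, zero at the start; "torque": the same for the moment, N m; "gripper_width": finger opening in m; "finger_force": force on a finger pad.
Only numpy, scipy, OpenCV 4.12 (cv2) and the standard library are available. Lean on these libraries where they do the work, as an engineer would, in place of code of your own. Each camera call takes 0.05 s, during which the arm holds its last target. There are 200 camera calls.

## Working session

There is one attempt and no reset: what is moved stays moved. The work goes in short steps, Python scripts to look and compute and a shell command to move; the robot and the scene stay as the last step left them, time stands still between calls to the robot, and variables do not carry over. Pictures are saved under pics/ and viewed, at most 11 in all, crops included, and the job is handed in when it is done.

```bash
mkdir -p pics; cat > h.py <<'E'
import numpy as np, cv2, pickle
from station import get_obs, grab_frame, grip_point_offset
def snap(n,tag):
    f=grab_frame(n); f={k:(np.array(v) if k!='k1' else v) for k,v in f.items()}
    pickle.dump(f,open(f'pics/{tag}.pkl','wb')); cv2.imwrite(f'pics/{tag}.png',f['pixels'][:,:,::-1]); return f
def load(tag): return pickle.load(open(f'pics/{tag}.pkl','rb'))
def D(f): return np.array([f['k1'],0,0,0,0],float)
def proj(f,p):
    p=np.atleast_2d(np.array(p,float)); T=f['camera_from_world']
    return cv2.projectPoints(p,cv2.Rodrigues(T[:3,:3])[0],T[:3,3],f['camera_matrix'],D(f))[0][:,0]
def ray(f,u):
    n=cv2.undistortPoints(np.array([[u]],float),f['camera_matrix'],D(f))[0,0]
    R=f['camera_from_world'][:3,:3];t=f['camera_from_world'][:3,3]
    return -R.T@t, R.T@np.array([n[0],n[1],1])
def onz(f,u,z):
    c,d=ray(f,u); return c+d*(z-c[2])/d[2]
E
python3 - <<'E'
from h import *
for n in('side','top'):
    f=snap(n,n+'0'); print(n,ray(f,(320,240)),f['k1'],f['camera_matrix'][0,0])
o=get_obs();print(o,grip_point_offset)
E
```

```text
side (array([ 0.50768866, -0.883366  ,  0.78733765]), array([ 0.04616109,  0.75404846, -0.65520129])) -0.04587584027945865 445.5925305232779
top (array([ 0.29850596, -0.05799123,  1.21616055]), array([ 0.20167858,  0.03147712, -0.9790111 ])) -0.06751789764199197 521.4398341280314
{'time': 0.1, 'qpos': array([-9.52420256e-01,  2.55669261e-01,  1.07148275e-01, -4.10348447e-04,
       -1.42391654e+00, -2.84609273e-01]), 'qvel': array([-2.33493789e-03, -1.29736669e-03,  3.65459250e-03,  8.87199176e-05,
        4.89203840e-04,  1.29379055e-03]), 'joint_efforts': array([-2.90058990e-03, -3.87606275e+01,  2.38471735e+01,  5.37794217e+00,
       -3.85762251e-03,  2.58645606e-06]), 'position': array([ 0.18008978, -0.51921222,  0.23050351]), 'eef_rot': array([-1.75430039e-04, -1.66080023e-01,  9.86111916e-01,  8.26917627e-04]), 'contact_force': array([-0.89699105, -0.02016625,  0.74345109]), 'torque': array([ 0.01621731, -0.0129856 , -0.03474824]), 'finger_force': 0.0, 'gripper_width': 0.08541797923269649} 0.0187
```

View pics/top0.png

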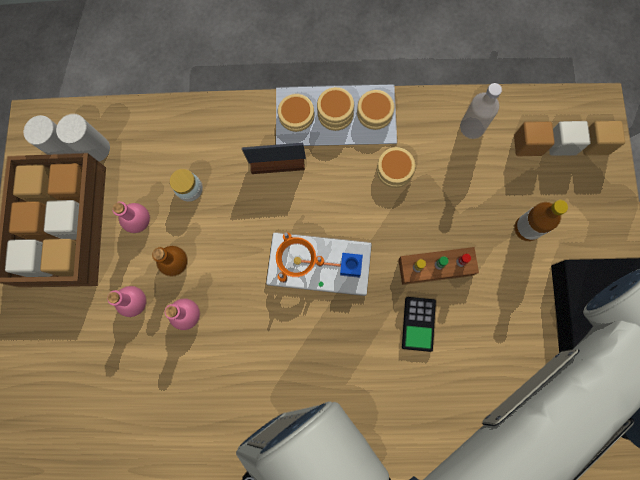

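View pics/side0.png

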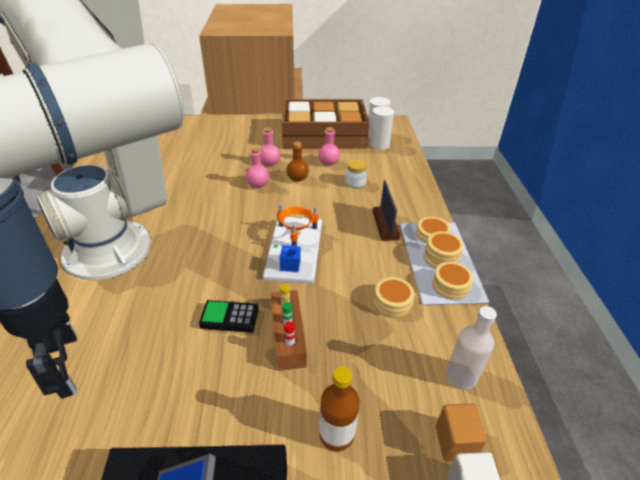

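Candidates (top picture): vials red (465,258), green (443,262), yellow (421,265). Amber flask (170,260), against the pink flasks (131,217), (128,300), (183,314) and the amber juice bottle (540,220). I choose red (465,258) and amber (170,260), and check both in one close crop.

```bash
python3 - <<'E'
from h import *
t=load('top0')['pixels'][:,:,::-1]; s=load('side0')['pixels'][:,:,::-1]
def c(im,x,y,w,h,W,H): return cv2.resize(im[y:y+h,x:x+w],(W,H),interpolation=cv2.INTER_CUBIC)
a=np.hstack([c(t,260,225,120,75,480,300),c(t,395,240,80,75,320,300)])
b=np.hstack([c(s,235,130,130,75,520,300),c(s,260,280,56,60,280,300)])
cv2.imwrite('pics/crop1.png',np.vstack([a,b]))
def blob(f,lo,hi,x0,y0,x1,y1):
    h=cv2.cvtColor(f['pixels'],cv2.COLOR_RGB2HSV)[y0:y1,x0:x1]
    m=cv2.inRange(h,np.array(lo),np.array(hi)); n,l,st,ce=cv2.connectedComponentsWithStats(m)
    i=1+np.argmax(st[1:,4]); return ce[i]+[x0,y0],st[i]+[x0,y0,0,0,0]
T,S=load('top0'),load('side0')
for nm,f,a in [('bluetop',T,((105,150,60),(125,255,255),330,240,370,285)),
 ('redtop',T,((0,180,100),(4,255,255),452,245,478,270)),('yeltop',T,((22,150,100),(32,255,255),410,255,432,275)),('grntop',T,((50,120,60),(85,255,255),432,252,454,272)),
 ('ringtop',T,((5,200,150),(14,255,255),270,230,330,290)),
 ('redside',S,((0,180,100),(4,255,255),275,315,305,350)),('blueside',S,((105,150,60),(125,255,255),270,240,310,275)),('ringside',S,((5,200,150),(14,255,255),270,200,325,240)),
 ('flasktop',T,((5,120,40),(16,255,200),150,243,190,278)),('flaskside',S,((5,120,40),(16,255,200),283,140,312,183))]:
    print(nm,*[np.round(v,1) for v in blob(f,*a)])
E
```

```text
bluetop [350.8 264.3] [340 253  22  24 442]
redtop [466.1 257.6] [462 254   9   9  61]
yeltop [420.8 263.2] [416 259  10   9  65]
grntop [443.  260.7] [437 257  11  10  66]
ringtop [292.9 260.1] [276 233  48  48 375]
redside [289.1 326.9] [284 322  11  11  91]
blueside [289.6 257.8] [280 245  20  26 466]
ringside [304.4 212.9] [289 207  29  16 182]
flasktop [170.5 260. ] [152 245  35  31 781]
flaskside [297.1 159.2] [283 140  29  42 792]
```

View pics/crop1.png

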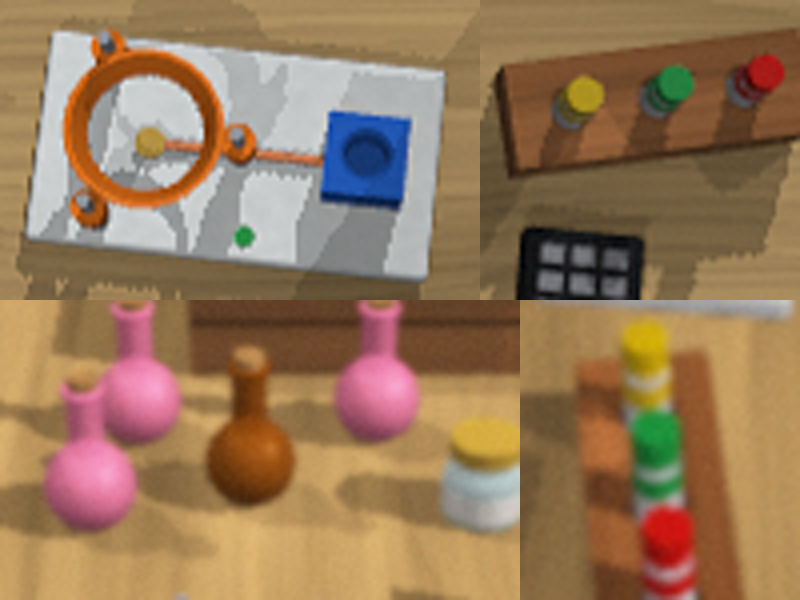

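The crop confirms it: the red cap is at top px (466,257.5), the port mouth at (351.8,263), the ring centre at (296.3,257.5), and the amber flask is between three pinks. Next I fit poses with both cameras.

```bash
python3 - <<'E'
from h import *
from scipy.optimize import least_squares as LS
T,S=load('top0'),load('side0')
c=lambda x,y:(260+x/4,225+y/4)
# doser: local pts
dl=[((.0625,.1175,.018),c(52,32)),((.0625,-.1175,.018),c(442,70)),((-.0625,-.1175,.018),c(428,278)),((-.0625,.1175,.018),c(28,240)),((0,-.07,.063),c(367,152)),((0,.055,.074),c(145,130)),((0,-.07,.063),c(367,152)),((0,.055,.074),c(145,130))]
P=np.array([a for a,_ in dl]);U=np.array([b for _,b in dl])
def W(p): 
    cs,s=np.cos(p[2]),np.sin(p[2]); return np.c_[p[0]+cs*P[:,0]-s*P[:,1],p[1]+s*P[:,0]+cs*P[:,1],P[:,2]]
r=LS(lambda p:(proj(T,W(p))-U).ravel(),[.4,.1,0]);print('doser',r.x,np.round(r.fun.reshape(-1,2),1).tolist())
w=W(r.x);print('port',w[4],'ring',w[5]); print('in side',proj(S,w))
# ring mask + port from side check
print('vials', [onz(T,u,z) for u,z in (((466.3,257.5),.1),((443,260.2),.1),((421,263),.1))])
print('red side',onz(S,(289.4,325.2),.1), 'port side?',onz(S,(290.5,249.5),.063),'ring side',onz(S,(297.5,213),.074))
print('flask cork top',onz(T,(160.3,253.5),.126),'cork side',onz(S,(297.2,143.2),.126))
print('bulb side',onz(S,(298,170),.031),'bulb top',onz(T,(172,261.5),.031))
for n,u in(('pinkA',(131+3,217)),('pinkB',(132,301)),('pinkC',(186,315)),('reader',(420,323))):print(n,onz(T,u,.031))
E
```

```text
doser [ 0.48954123 -0.01950078 -0.11289478] [[0.5, -0.1], [2.4, -0.7], [1.6, 0.4], [0.3, 0.4], [-0.9, 0.2], [-1.3, -0.2], [-0.9, 0.2], [-1.3, -0.2]]
port [ 0.48165537 -0.08905517  0.063     ] ring [0.49573726 0.0351491  0.074     ]
in side [[319.70857972 219.23777614]
 [312.79551809 280.02131805]
 [260.9035689  276.60233761]
 [275.15451296 216.59046925]
 [288.7267843  251.10147508]
 [294.51688728 215.73703576]
 [288.7267843  251.10147508]
 [294.51688728 215.73703576]]
vials [array([ 0.48284691, -0.33866165,  0.1       ]), array([ 0.47803547, -0.2877077 ,  0.1       ]), array([ 0.47294395, -0.23975137,  0.1       ])]
red side [ 0.48629254 -0.34167553  0.1       ] port side? [ 0.48587944 -0.08339753  0.063     ] ring side [0.50355143 0.04671081 0.074     ]
flask cork top [0.50090467 0.32200364 0.126     ] cork side [0.50451733 0.32569208 0.126     ]
bulb side [0.50591247 0.32601116 0.031     ] bulb top [0.49900041 0.3263646  0.031     ]
pinkA [0.60841328 0.42355138 0.031     ]
pinkB [0.40818987 0.4172344  0.031     ]
pinkC [0.37444245 0.28900222 0.031     ]
reader [ 0.34737232 -0.24188187  0.031     ]
```

```bash
cat >> h.py <<'E'
from scipy.spatial.transform import Rotation as Ro
def to(x,y,z,ydeg=None):
    "print turn (rotvec, tool axes) and shift (mm) to TCP x,y,z with tool y axis at ydeg, tool z down"
    o=get_obs(); q=o['eef_rot']; R=Ro.from_quat([q[1],q[2],q[3],q[0]])
    s=1000*R.inv().apply(np.array([x,y,z])-o['position'])
    M=R.as_matrix(); cur=np.degrees(np.arctan2(M[1,1],M[0,1]))
    ya=np.radians(cur if ydeg is None else ydeg); Y=np.array([np.cos(ya),np.sin(ya),0]);Z=np.array([0,0,-1.])
    G=Ro.from_matrix(np.c_[np.cross(Y,Z),Y,Z]); 
    print('turn',np.round((R.inv()*G).as_rotvec(),3),'shift',np.round(s,1),'ycur',round(cur,1),'pos',np.round(o['position'],4),'t',o['time'],'F',np.round(o['contact_force'],1),'w',round(o['gripper_width'],4),'q',np.round(o['qpos'],2))
E
python3 -c "
from h import *
to(.4845,-.340,.200,174.3)"
```

```text
turn [ 2.000e-03  1.000e-03 -1.138e+00] shift [-346.3   69.6   30.6] ycur 109.1 pos [ 0.1801 -0.5192  0.2305] t 0.1 F [-0.9 -0.   0.7] w 0.0854 q [-0.95  0.26  0.11 -0.   -1.42 -0.28]
```

```bash
python3 -m creep '[[0,0,-0.12,-36,7,0,-1],[0,0,-0.24,-72,14,0,-1],[0,0,-0.36,-108,21,0,-1],[0,0,-0.48,-144,28,5,-1],[0,0,-0.60,-180,36,10,-1]]' 40; python3 -c "
from h import *
to(.4845,-.340,.200,174.3)"
```

```text
time: 0.52
position: [0.3397, -0.4256, 0.2211]
eef_rot: [0.0, -0.453, 0.892, 0.0]
contact_force: [0.2, -1.1, -1.1]
gripper_width: 0.0855
finger_force: 0.0
turn [-0.     0.    -0.532] shift [-154.5  -66.3   21.1] ycur 143.8 pos [ 0.3397 -0.4256  0.2211] t 0.5167 F [ 0.2 -1.1 -1.1] w 0.0855 q [-0.61  0.25  0.07 -0.   -1.4  -0.02]
```

```bash
python3 -m creep '[[0,0,-0.11,-31,-13,4,-1],[0,0,-0.22,-62,-26,8,-1],[0,0,-0.33,-93,-40,12,-1],[0,0,-0.44,-124,-53,16,-1],[0,0,-0.532,-154,-66,21,-1]]'; python3 - <<'E'
from h import *
to(.4845,-.340,.130,174.3)
S=snap('side','s1'); T=snap('top','t1')
a=cv2.resize(S['pixels'][230:380,210:370,::-1],(640,600)[:2],interpolation=cv2.INTER_CUBIC)
cv2.imwrite('pics/c2.png',a); o=get_obs()
print(proj(S,[o['position'],[.4845,-.34,.1]]))
E
```

```text
time: 0.93
position: [0.4844, -0.3408, 0.1998]
eef_rot: [-0.0, -0.671, 0.741, 0.0]
contact_force: [0.5, -1.4, 0.7]
gripper_width: 0.0854
finger_force: 0.0
turn [0. 0. 0.] shift [-0.8 -0.1 69.8] ycur 174.3 pos [ 0.4844 -0.3408  0.1998] t 0.9333 F [ 0.5 -1.4  0.7] w 0.0854 q [-0.35  0.35  0.16 -0.   -1.38  0.25]
[[287.80155629 289.68893196]
 [288.47724774 324.52636963]]
```

View pics/c2.png

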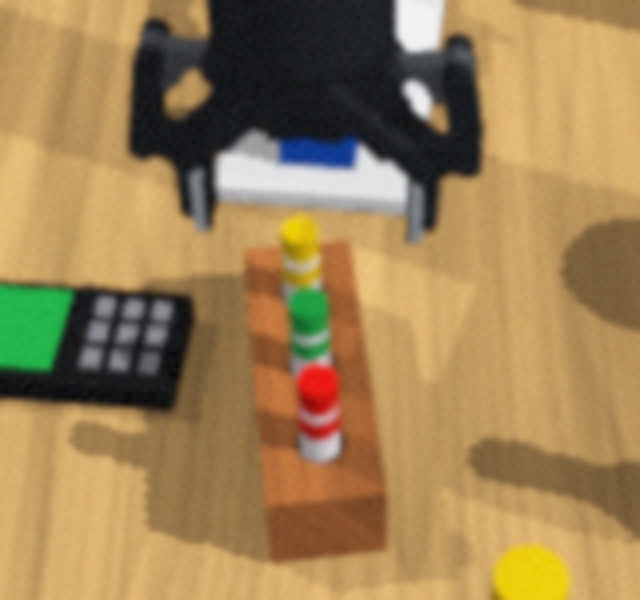

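```bash
python3 -m creep '[[0,0,0,-1,-1,30,-1],[0,0,0,-1,-2,60,-1],[0,0,0,-1,-2,90,-1],[0,0,0,-1,-2,115,-1],[0,0,0,-1,-2,138,-1]]' 20;  python3 - <<'E'
from h import *
to(.4845,-.340,.062,174.3)
S=snap('side','s2')
cv2.imwrite('pics/c3.png',cv2.resize(S['pixels'][270:370,230:350,::-1],(720,600),interpolation=cv2.INTER_CUBIC))
E
```

```text
time: 1.45
position: [0.4841, -0.341, 0.0602]
eef_rot: [-0.0, -0.669, 0.743, 0.001]
contact_force: [0.2, -0.0, -0.5]
gripper_width: 0.0854
finger_force: 0.0
turn [ 0.002  0.001 -0.006] shift [-1.  -0.3 -1.8] ycur 173.9 pos [ 0.4841 -0.341   0.0602] t 1.45 F [ 0.2 -0.  -0.5] w 0.0854 q [-0.35  0.44 -0.07 -0.   -1.06  0.24]
```

View pics/c3.png

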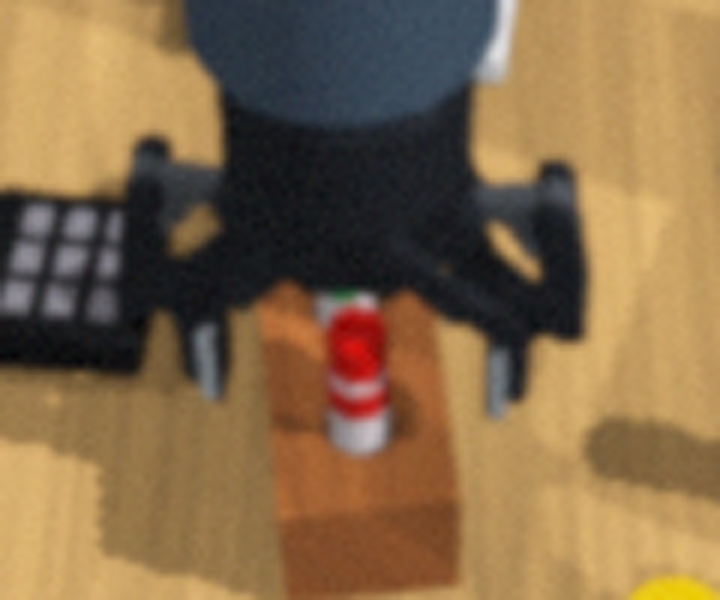

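Pads straddle the vial (vial at crop (358,420), pad midpoint 355); closing.

```bash
python3 -m creep '[[0,0,0,0,0,0,0.2],[0,0,0,0,0,0,0.5],[0,0,0,0,0,0,0.7],[0,0,0,0,0,0,1],[0,0,0,0,0,0,1]]' 20; python3 -m creep '[[0,0,0,0,0,0,1],[0,0,0,0,0,0,1],[0,0,0,0,0,0,1],[0,0,0,0,0,0,1],[0,0,0,0,0,0,1]]' 25
```

```text
time: 1.92
position: [0.486, -0.3417, 0.0638]
eef_rot: [0.001, -0.669, 0.743, -0.001]
contact_force: [0.4, -0.3, -0.1]
gripper_width: 0.0255
finger_force: 0.0
time: 2.33
position: [0.4857, -0.3417, 0.0634]
eef_rot: [0.0, -0.669, 0.743, -0.001]
contact_force: [-1.8, 1.4, 6.2]
gripper_width: 0.0194
finger_force: 27.3
```

```bash
python3 -m creep '[[0,0,0,0,0,-10,1],[0,0,0,0,0,-30,1],[0,0,0,0,0,-60,1],[0,0,0,0,0,-90,1],[0,0,0,0,0,-115,1]]' 30; python3 -m creep '[[0,0,0,0,0,0,1],[0,0,0,0,0,0,1],[0,0,0,0,0,0,1],[0,0,0,0,0,0,1],[0,0,0,0,0,0,1]]'; python3 - <<'E'
from h import *
to(.483,-.0875,.178,174.3)
T=snap('top','t3');S=snap('side','s3')
o=get_obs();p=o['position'];print(p, proj(T,[p+[0,0,.021+.019]]),proj(S,[p+[0,0,.04]]))
E
```

```text
time: 2.75
position: [0.4853, -0.3415, 0.1799]
eef_rot: [0.0, -0.669, 0.743, -0.001]
contact_force: [0.2, -0.5, 0.4]
gripper_width: 0.0189
finger_force: 29.4
time: 3.17
position: [0.4846, -0.341, 0.176]
eef_rot: [-0.0, -0.669, 0.743, 0.001]
contact_force: [-0.1, 0.8, -0.3]
gripper_width: 0.0194
finger_force: 29.5
turn [ 0.002  0.001 -0.006] shift [-251.9   28.2   -1.7] ycur 174.0 pos [ 0.4846 -0.341   0.176 ] t 3.1667 F [-0.1  0.8 -0.3] w 0.0194 q [-0.35  0.36  0.12 -0.   -1.33  0.24]
[ 0.48485023 -0.34113976  0.17634824] [[481.73732972 246.42015423]] [[286.94196079 283.33880713]]
```

```bash
python3 -m creep '[[0,0,0,-20,2,0,1],[0,0,0,-55,6,0,1],[0,0,0,-90,10,0,1],[0,0,0,-125,14,0,1],[0,0,0,-155,17,0,1]]'; python3 -m creep '[[0,0,0,-25,3,0,1],[0,0,0,-50,6,0,1],[0,0,0,-75,8,10,1],[0,0,0,-90,10,25,1],[0,0,0,-97,11,35,1]]'; python3 -m creep '[[0,0,0,0,0,0,1],[0,0,0,0,0,0,1],[0,0,0,0,0,0,1],[0,0,0,0,0,0,1],[0,0,0,0,0,0,1]]'; python3 - <<'E'
from h import *
to(.483,-.0875,.178,174.3)
T=snap('top','t4');S=snap('side','s4')
c=np.hstack([cv2.resize(S['pixels'][190:290,240:340,::-1],(400,400),interpolation=cv2.INTER_CUBIC),cv2.resize(T['pixels'][205:305,290:390,::-1],(400,400),interpolation=cv2.INTER_CUBIC)])
cv2.imwrite('pics/c4.png',c)
E
```

```text
time: 3.68
position: [0.484, -0.1836, 0.1769]
eef_rot: [-0.0, -0.669, 0.743, 0.0]
contact_force: [0.7, 0.5, -0.8]
gripper_width: 0.019
finger_force: 29.5
time: 4.1
position: [0.4833, -0.0858, 0.1412]
eef_rot: [-0.0, -0.67, 0.743, 0.001]
contact_force: [-0.5, -0.9, -0.9]
gripper_width: 0.0193
finger_force: 29.5
time: 4.52
position: [0.4842, -0.0884, 0.1429]
eef_rot: [0.0, -0.669, 0.744, -0.0]
contact_force: [0.3, -0.4, -0.3]
gripper_width: 0.0192
finger_force: 29.4
turn [-0.001  0.    -0.006] shift [ -0.8   1.3 -35.1] ycur 173.9 pos [ 0.4842 -0.0884  0.1429] t 4.5167 F [ 0.3 -0.4 -0.3] w 0.0192 q [ 0.14  0.19 -0.21  0.   -1.17 -0.24]
```

View pics/c4.png

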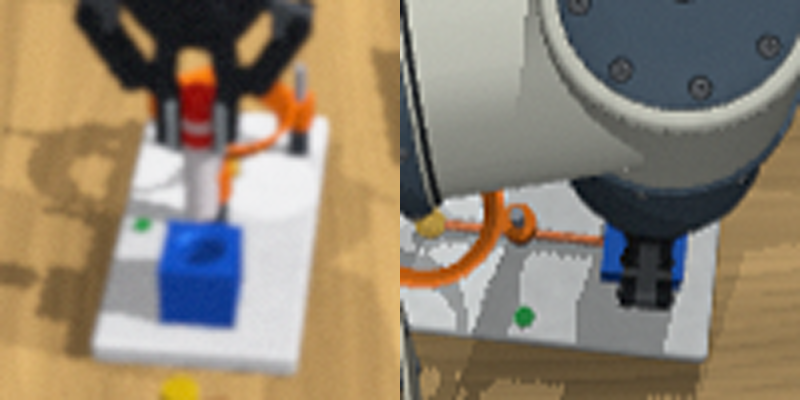

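Side view (left half): the vial foot is about crop (200,215) → px (290,243.8), and the hole is at crop (204,249) → px (291,252.3). I'll compare the two through the same camera.

```bash
python3 - <<'E'
from h import *
S=load('s4');I=S['pixels'].astype(int)
for r in (236,239,241,243,244,245,246): print(r,I[r,281:301].sum(1).tolist())
print('hole V'); 
for r in range(244,263): print(r,I[r,278:304,2].tolist())
p=np.array([.4842,-.0884,.1425])
print('foot pred',proj(S,[p-[0,0,.0525]]),'foot near edge',proj(S,[p-[0,.01,.0525]]))
print('mouth z plane',onz(S,(291,252.25),.063),'foot',onz(S,(290,243.75),.090), 'topport',onz(load('top0'),(351.8,263),.063))
T0=load('top0')['pixels'].astype(int)
print('top hole')
for r in range(253,276): print(r,T0[r,338:364,2].tolist())
E
```

```text
236 [599, 594, 620, 642, 600, 500, 450, 449, 493, 543, 579, 606, 606, 516, 397, 369, 474, 624, 703, 718]
239 [709, 707, 717, 710, 676, 536, 448, 454, 496, 548, 585, 601, 598, 533, 407, 418, 564, 686, 713, 719]
241 [529, 588, 636, 666, 623, 515, 442, 447, 486, 535, 585, 604, 587, 481, 342, 392, 584, 692, 709, 715]
243 [456, 455, 463, 467, 462, 426, 423, 443, 486, 541, 573, 578, 533, 371, 265, 375, 557, 647, 674, 687]
244 [451, 436, 429, 428, 434, 416, 415, 424, 470, 502, 500, 493, 430, 291, 245, 370, 534, 639, 658, 670]
245 [463, 398, 374, 377, 393, 382, 385, 395, 426, 423, 400, 374, 320, 261, 274, 350, 503, 587, 616, 636]
246 [506, 382, 323, 314, 329, 330, 334, 336, 347, 346, 332, 312, 281, 277, 286, 328, 414, 479, 515, 576]
hole V
244 [161, 164, 163, 161, 167, 168, 164, 165, 157, 155, 154, 165, 174, 173, 172, 150, 108, 94, 134, 185, 216, 223, 225, 227, 226, 230]
245 [178, 189, 184, 178, 182, 183, 182, 182, 177, 176, 177, 180, 176, 172, 163, 147, 132, 134, 151, 191, 213, 217, 220, 221, 224, 226]
246 [196, 213, 208, 197, 193, 192, 189, 193, 195, 195, 194, 195, 195, 192, 185, 173, 171,
[... 4779 characters left out ...]
, 157, 160, 159, 158, 160, 157, 157, 159, 179, 187, 187]
271 [150, 153, 168, 182, 182, 181, 181, 180, 181, 179, 180, 180, 180, 176, 160, 158, 160, 160, 158, 157, 157, 159, 159, 177, 183, 185]
272 [152, 154, 164, 169, 170, 171, 170, 175, 179, 176, 178, 180, 180, 158, 160, 162, 159, 160, 161, 160, 160, 160, 159, 177, 182, 184]
273 [151, 150, 97, 81, 105, 102, 106, 125, 147, 146, 148, 172, 169, 150, 150, 151, 155, 153, 158, 157, 156, 160, 161, 183, 182, 182]
274 [154, 153, 103, 85, 84, 83, 83, 80, 81, 83, 79, 77, 68, 88, 87, 87, 108, 110, 130, 129, 130, 147, 151, 184, 180, 183]
275 [149, 151, 127, 113, 106, 103, 97, 99, 98, 93, 78, 73, 73, 73, 69, 71, 71, 66, 68, 67, 68, 67, 120, 184, 183, 181]
```

```bash
python3 -m creep '[[0,0,0,2.5,-0.7,0,1],[0,0,0,5.4,-1.4,5,1],[0,0,0,5.4,-1.4,11,1],[0,0,0,5.4,-1.4,17,1],[0,0,0,5.4,-1.4,23,1]]';python3 -m creep '[[0,0,0,0,0,2,1],[0,0,0,0,0,4,1],[0,0,0,0,0,6,1],[0,0,0,0,0,8,1],[0,0,0,0,0,10,1]]'; python3 - <<'E'
from h import *
to(.485,-.094,.0815,174.3)
S=snap('side','s5')
cv2.imwrite('pics/c5.png',cv2.resize(S['pixels'][200:280,250:330,::-1],(600,600),interpolation=cv2.INTER_CUBIC))
E
```

```text
time: 5.03
position: [0.4843, -0.0933, 0.1183]
eef_rot: [-0.0, -0.669, 0.743, 0.0]
contact_force: [0.3, 0.6, -0.3]
gripper_width: 0.0196
finger_force: 29.4
time: 5.45
position: [0.4848, -0.0932, 0.1093]
eef_rot: [0.0, -0.669, 0.743, -0.0]
contact_force: [-0.0, 0.1, -0.6]
gripper_width: 0.0191
finger_force: 29.4
turn [-0.     0.    -0.005] shift [ 0.7 -0.3 27.8] ycur 174.0 pos [ 0.4848 -0.0932  0.1093] t 5.45 F [-0.   0.1 -0.6] w 0.0191 q [ 0.13  0.22 -0.26  0.   -1.09 -0.23]
```

View pics/c5.png

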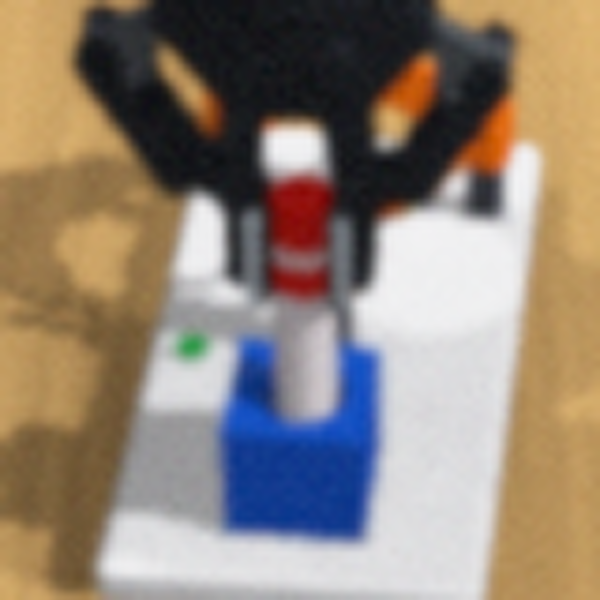

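The vial foot is at crop (307,415), over the hole (expected about (307,413)), with no contact force. Lowering on.

```bash
python3 -m creep '[[0,0,0,0,0,2,1],[0,0,0,0,0,4,1],[0,0,0,0,0,6,1],[0,0,0,0,0,8,1],[0,0,0,0,0,10,1]]';python3 -m creep '[[0,0,0,0,0,2,1],[0,0,0,0,0,4,1],[0,0,0,0,0,6,1],[0,0,0,0,0,8,1],[0,0,0,0,0,10,1]]'
```

```text
time: 5.92
position: [0.4846, -0.0933, 0.0991]
eef_rot: [-0.0, -0.669, 0.743, 0.0]
contact_force: [0.6, -0.2, 0.2]
gripper_width: 0.0191
finger_force: 29.4
time: 6.33
position: [0.4846, -0.0933, 0.0891]
eef_rot: [-0.0, -0.669, 0.743, 0.0]
contact_force: [-0.7, -0.6, 0.0]
gripper_width: 0.019
finger_force: 29.4
```

```bash
python3 -m creep '[[0,0,0,0,0,1,1],[0,0,0,0,0,2,1],[0,0,0,0,0,3,1],[0,0,0,0,0,4,1],[0,0,0,0,0,5,1]]';python3 -m creep '[[0,0,0,0,0,1,1],[0,0,0,0,0,1.5,1],[0,0,0,0,0,2,1],[0,0,0,0,0,2.5,1],[0,0,0,0,0,3,1]]'
```

```text
time: 6.75
position: [0.4847, -0.0933, 0.0843]
eef_rot: [0.0, -0.669, 0.743, -0.0]
contact_force: [-0.3, -0.4, 0.2]
gripper_width: 0.0188
finger_force: 29.4
time: 7.17
position: [0.4847, -0.0933, 0.0814]
eef_rot: [-0.0, -0.669, 0.743, -0.0]
contact_force: [-1.3, -0.5, 4.5]
gripper_width: 0.0191
finger_force: 29.9
```

```bash
python3 -m creep '[[0,0,0,0,0,0,0.5],[0,0,0,0,0,0,0.2],[0,0,0,0,0,0,0],[0,0,0,0,0,0,-0.4],[0,0,0,0,0,0,-0.7]]' 20;python3 -m creep '[[0,0,0,0,0,-10,-0.7],[0,0,0,0,0,-40,-0.7],[0,0,0,0,0,-75,-0.7],[0,0,0,0,0,-105,-0.7],[0,0,0,0,0,-130,-0.7]]'; python3 - <<'E'
from h import *
to(.503,.325,.215,180)
S=snap('side','s6');T=snap('top','t6')
c=np.hstack([cv2.resize(S['pixels'][200:290,250:340,::-1],(400,400),interpolation=cv2.INTER_CUBIC),cv2.resize(T['pixels'][225:325,310:410,::-1],(400,400),interpolation=cv2.INTER_CUBIC)])
cv2.imwrite('pics/c6.png',c)
E
```

```text
time: 7.58
position: [0.4846, -0.0933, 0.0813]
eef_rot: [0.0, -0.669, 0.743, -0.0]
contact_force: [1.2, 0.2, -0.4]
gripper_width: 0.0658
finger_force: 0.0
time: 8.0
position: [0.485, -0.0934, 0.2139]
eef_rot: [0.001, -0.669, 0.743, -0.001]
contact_force: [0.5, 0.3, 0.0]
gripper_width: 0.0728
finger_force: 0.0
turn [-0.002 -0.    -0.105] shift [-418.    25.9   -1.1] ycur 174.0 pos [ 0.485  -0.0934  0.2139] t 8.0 F [0.5 0.3 0. ] w 0.0728 q [ 0.13  0.15 -0.07  0.   -1.35 -0.23]
```

View pics/c6.png

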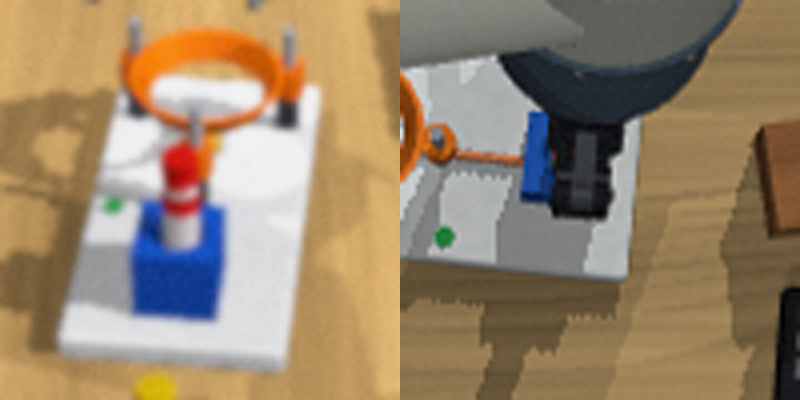

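The red vial stands upright in the port (crop (181,200)) and is released. Now the flask.

```bash
python3 -m creep '[[0,0,0,-30,2,0,-0.7],[0,0,0,-65,4,0,-0.7],[0,0,0,-100,6,0,-0.7],[0,0,0,-135,8,0,-0.7],[0,0,0,-170,10,0,-0.7]]';python3 -m creep '[[0,0,0,-35,2,0,-0.7],[0,0,0,-70,4,0,-0.7],[0,0,0,-105,6,0,-0.7],[0,0,0,-140,8,0,-0.7],[0,0,0,-175,11,0,-0.7]]';python3 -m creep '[[0,0,0,-25,1,0,-0.7],[0,0,0,-50,3,0,-0.7],[0,0,0,-65,4,0,-0.7],[0,0,0,-71,5,0,-0.7],[0,0,0,-71,5,0,-0.7]]'; python3 - <<'E'
from h import *
to(.503,.324,.071)
S=snap('side','s7');T=snap('top','t7')
E
```

```text
time: 8.52
position: [0.492, 0.0783, 0.2108]
eef_rot: [-0.0, -0.669, 0.743, 0.0]
contact_force: [0.5, -0.2, 0.6]
gripper_width: 0.0728
finger_force: 0.0
time: 8.93
position: [0.4995, 0.2537, 0.2106]
eef_rot: [-0.0, -0.669, 0.743, 0.0]
contact_force: [0.2, 0.3, 0.0]
gripper_width: 0.0725
finger_force: 0.0
time: 9.35
position: [0.5021, 0.3239, 0.2104]
eef_rot: [-0.001, -0.669, 0.743, 0.0]
contact_force: [0.0, -0.8, -0.1]
gripper_width: 0.0724
finger_force: 0.0
turn [ 0.001 -0.001  0.   ] shift [ -0.4  -1.  139.4] ycur 174.0 pos [0.5021 0.3239 0.2104] t 9.35 F [ 0.  -0.8 -0.1] w 0.0724 q [ 0.83  0.36  0.2  -0.   -1.41 -0.94]
```

```bash
python3 -m creep '[[0,0,0,0,-1,25,-0.7],[0,0,0,0,-1,55,-0.7],[0,0,0,0,-1,85,-0.7],[0,0,0,0,-1,115,-0.7],[0,0,0,0,-1,139,-0.7]]'; python3 - <<'E'
from h import *
to(.503,.324,.071)
S=snap('side','s8')
cv2.imwrite('pics/c8.png',cv2.resize(S['pixels'][110:200,245:345,::-1],(660,594),interpolation=cv2.INTER_CUBIC))
E
```

```text
time: 9.87
position: [0.5029, 0.321, 0.0706]
eef_rot: [-0.001, -0.668, 0.744, 0.0]
contact_force: [0.0, 0.0, -0.6]
gripper_width: 0.0728
finger_force: 0.0
turn [ 0.001 -0.001  0.   ] shift [-3.   0.2 -0.4] ycur 173.9 pos [0.5029 0.321  0.0706] t 9.8667 F [ 0.   0.  -0.6] w 0.0728 q [ 0.83  0.44 -0.04 -0.   -1.09 -0.94]
```

View pics/c8.png

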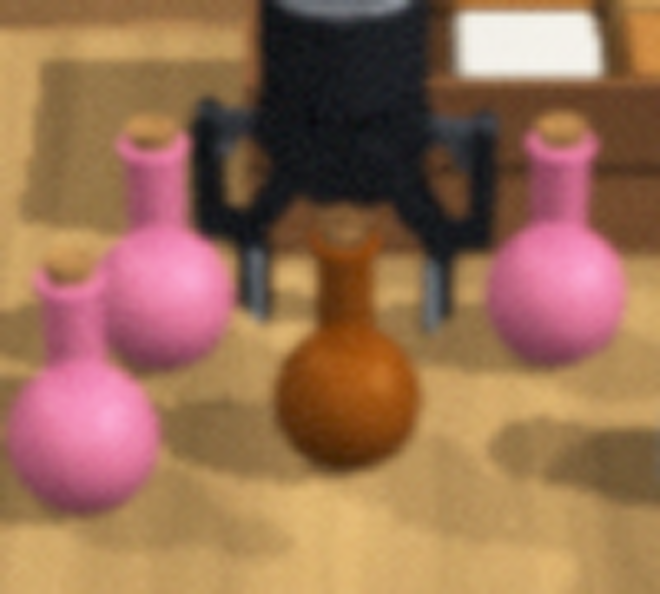

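Pads (262,300) and (432,305) straddle the amber neck at (346,285); it is the right flask. Closing.

```bash
python3 -m creep '[[0,0,0,0,0,0,-0.3],[0,0,0,0,0,0,0],[0,0,0,0,0,0,0.3],[0,0,0,0,0,0,0.6],[0,0,0,0,0,0,1]]' 25; python3 -m creep '[[0,0,0,0,0,0,1],[0,0,0,0,0,0,1],[0,0,0,0,0,0,1],[0,0,0,0,0,0,1],[0,0,0,0,0,0,1]]' 60
```

```text
time: 10.33
position: [0.5044, 0.3237, 0.0744]
eef_rot: [0.002, -0.669, 0.743, -0.0]
contact_force: [0.1, -0.1, 4.4]
gripper_width: 0.029
finger_force: 31.8
time: 10.75
position: [0.504, 0.3238, 0.0745]
eef_rot: [0.002, -0.669, 0.743, -0.0]
contact_force: [-2.9, 0.0, 6.7]
gripper_width: 0.0281
finger_force: 56.0
```

```bash
python3 -m creep '[[0,0,0,0,0,-3,1],[0,0,0,0,0,-10,1],[0,0,0,0,0,-20,1],[0,0,0,0,0,-32,1],[0,0,0,0,0,-45,1]]' 80; python3 -m creep '[[0,0,0,0,0,-12,1],[0,0,0,0,0,-24,1],[0,0,0,0,0,-34,1],[0,0,0,0,0,-40,1],[0,0,0,0,0,-40,1]]' 80; python3 - <<'E'
from h import *
to(.499,.031,.155)
S=snap('side','s9')
E
```

```text
time: 11.17
position: [0.5031, 0.3228, 0.1178]
eef_rot: [-0.001, -0.669, 0.743, 0.0]
contact_force: [0.0, 0.1, -4.3]
gripper_width: 0.0275
finger_force: 72.8
time: 11.58
position: [0.504, 0.3235, 0.1591]
eef_rot: [0.001, -0.669, 0.743, -0.0]
contact_force: [0.4, 0.1, -3.0]
gripper_width: 0.0276
finger_force: 72.8
turn [-0.002  0.002  0.   ] shift [291.4 -25.6   3.5] ycur 174.0 pos [0.504  0.3235 0.1591] t 11.5833 F [ 0.4  0.1 -3. ] w 0.0276 q [ 0.83  0.38  0.1   0.   -1.29 -0.94]
```

```bash
python3 -m creep '[[0,0,0,6,0,-6,1],[0,0,0,20,-2,-14,1],[0,0,0,40,-4,-19,1],[0,0,0,63,-6,-19,1],[0,0,0,88,-8,-19,1]]'; python3 -m creep '[[0,0,0,26,-2,0,1],[0,0,0,52,-4,0,1],[0,0,0,78,-6,0,1],[0,0,0,104,-9,0,1],[0,0,0,130,-11,0,1]]';python3 -m creep '[[0,0,0,22,-2,0,1],[0,0,0,42,-4,0,1],[0,0,0,58,-5,0,1],[0,0,0,68,-6,0,1],[0,0,0,73,-6,0,1]]'; python3 -m creep '[[0,0,0,0,0,0,1],[0,0,0,0,0,0,1],[0,0,0,0,0,0,1],[0,0,0,0,0,0,1],[0,0,0,0,0,0,1]]';python3 - <<'E'
from h import *
to(.499,.031,.178)
S=snap('side','s10');T=snap('top','t10');o=get_obs();p=o['position']
c=np.hstack([cv2.resize(S['pixels'][160:260,245:345,::-1],(400,400),interpolation=cv2.INTER_CUBIC),cv2.resize(load('s6')['pixels'][160:260,245:345,::-1],(400,400),interpolation=cv2.INTER_CUBIC)])
cv2.imwrite('pics/c10.png',c)
print('bulb pred',proj(S,[p+[0,0,.031-.0745]]))
E
```

```text
time: 12.05
position: [0.5021, 0.2325, 0.177]
eef_rot: [0.0, -0.669, 0.743, -0.0]
contact_force: [0.7, -0.1, -4.1]
gripper_width: 0.0274
finger_force: 72.9
time: 12.47
position: [0.4987, 0.1012, 0.1769]
eef_rot: [0.0, -0.669, 0.743, -0.0]
contact_force: [-0.0, -0.0, -4.2]
gripper_width: 0.0274
finger_force: 72.9
time: 12.88
position: [0.4972, 0.0288, 0.1768]
eef_rot: [0.0, -0.668, 0.744, -0.0]
contact_force: [1.1, 0.3, -3.3]
gripper_width: 0.0273
finger_force: 72.9
time: 13.3
position: [0.4978, 0.0317, 0.1762]
eef_rot: [-0.0, -0.669, 0.743, 0.0]
contact_force: [-0.5, 0.1, -3.0]
gripper_width: 0.0275
finger_force: 72.8
turn [ 0.  0. -0.] shift [ 0.6 -1.3 -1.8] ycur 174.0 pos [0.4978 0.0317 0.1762] t 13.3 F [-0.5  0.1 -3. ] w 0.0275 q [ 0.38  0.18 -0.13 -0.   -1.26 -0.48]
bulb pred [[294.93992559 198.14850886]]
```

View pics/c10.png

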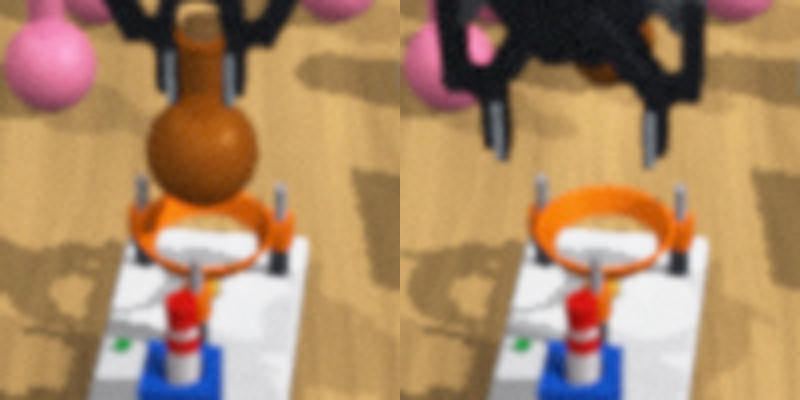

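Bulb is at crop (203,150) → px (295.8,197.5). Post tops are at crop (541,178), (680,187) and (597,262), so I fit the ring axis from them with the bias measured off the held bulb.

```bash
python3 - <<'E'
from h import *
from scipy.optimize import least_squares as LS
S=load('s6');T=load('top0')
def posts(p,z=.09):
    a=p[2]+np.radians([30,150,270]); return np.c_[p[0]+.053*np.cos(a),p[1]+.053*np.sin(a),np.full(3,z)]
U=np.array([[315,206.9],[280.25,204.7],[294.25,225.7]])
for b in ([0,0],[.8,-.6]):
    r=LS(lambda p:(proj(S,posts(p))+b-U).ravel(),[.5,.03,-.11]);print('side',b,np.round(r.x,4),np.round(r.fun,1))
c=lambda x,y:(260+x/4,225+y/4)
V=np.array([c(107,40),c(238,137),c(88,205)])  # top crop: posts at +x+y, -y, -x+y
r=LS(lambda p:(proj(T,posts(p))[[0,2,1]]-V).ravel(),[.5,.03,-.11]);print('top',np.round(r.x,4),np.round(r.fun,1))
print('top ring',onz(T,c(145,130),.074))
for z in(.066,.074):
  print('side ring corrected',onz(S,(295.5-.8,214.5+.6),z))
# orange extents in side
h=cv2.cvtColor(S['pixels'],cv2.COLOR_RGB2HSV);m=cv2.inRange(h,np.array((4,190,120)),np.array((14,255,255)))
for row in range(204,230):
    x=np.flatnonzero(m[row,270:325])+270
    if len(x):print(row,x.min(),x.max(),len(x))
for dx in(0,.005):
  a=np.linspace(0,2*np.pi,60);q=proj(S,np.c_[.499+.044*np.cos(a),.031+.044*np.sin(a),np.full(60,.074)])+[.8,-.6];print('pred rim',q.min(0),q.max(0));break
E
```

```text
side [0, 0] [ 0.5011  0.0292 -0.1114] [ 0.1  0.2 -0.1  0.4 -0.  -0.5]
side [0.8, -0.6] [ 0.4991  0.0267 -0.1104] [ 0.1  0.2 -0.1  0.4 -0.1 -0.5]
top [ 0.4942  0.0313 -0.122 ] [-0.1  0.2  0.6 -0.1 -0.4 -0.1]
top ring [0.49519089 0.0321896  0.074     ]
side ring corrected [0.49608473 0.04817763 0.066     ]
side ring corrected [0.49621343 0.03784633 0.074     ]
207 292 303 8
208 296 305 10
209 285 307 15
210 283 309 18
211 282 310 19
212 278 311 22
213 277 312 24
214 278 317 13
215 278 317 14
216 278 317 18
217 278 317 15
218 278 317 14
219 279 316 11
220 280 316 10
221 280 316 9
222 281 315 4
223 282 282 1
226 287 305 2
227 289 302 3
228 297 300 4
pred rim [279.58832859 205.97169845] [313.51241528 226.85160608]
```

```bash
python3 -m creep '[[0,0,0,2.6,-0.8,5,1],[0,0,0,2.6,-0.8,14,1],[0,0,0,2.6,-0.8,24,1],[0,0,0,2.6,-0.8,34,1],[0,0,0,2.6,-0.8,42,1]]' 100; python3 -m creep '[[0,0,0,0,0,2,1],[0,0,0,0,0,4,1],[0,0,0,0,0,6,1],[0,0,0,0,0,8,1],[0,0,0,0,0,10,1]]'; python3 -m creep '[[0,0,0,0,0,1,1],[0,0,0,0,0,2,1],[0,0,0,0,0,3,1],[0,0,0,0,0,4,1],[0,0,0,0,0,5,1]]'
```

```text
time: 13.82
position: [0.4975, 0.0282, 0.1323]
eef_rot: [-0.001, -0.669, 0.743, 0.001]
contact_force: [-0.3, -0.0, -3.8]
gripper_width: 0.0273
finger_force: 88.8
time: 14.23
position: [0.4986, 0.0285, 0.1245]
eef_rot: [0.0, -0.669, 0.743, -0.0]
contact_force: [-0.2, -0.7, -3.1]
gripper_width: 0.0271
finger_force: 88.6
time: 14.65
position: [0.4991, 0.029, 0.1199]
eef_rot: [0.001, -0.669, 0.743, -0.0]
contact_force: [0.9, 3.4, -0.4]
gripper_width: 0.027
finger_force: 89.7
```

```bash
python3 -m creep '[[0,0,0,-1,0,0,1],[0,0,0,-1.5,0,0,1],[0,0,0,-2,0,0.5,1],[0,0,0,-2,0,1,1],[0,0,0,-2,0,1.5,1]]'; python3 -m creep '[[0,0,0,0,0,0.4,1],[0,0,0,0,0,0.8,1],[0,0,0,0,0,1.2,1],[0,0,0,0,0,1.6,1],[0,0,0,0,0,2,1]]'
```

```text
time: 15.07
position: [0.4991, 0.0302, 0.1183]
eef_rot: [0.0, -0.669, 0.743, -0.001]
contact_force: [1.4, 0.1, 1.8]
gripper_width: 0.0274
finger_force: 88.6
time: 15.48
position: [0.499, 0.0303, 0.1162]
eef_rot: [0.0, -0.669, 0.743, -0.0]
contact_force: [1.9, -0.7, 4.0]
gripper_width: 0.0271
finger_force: 87.8
```

```bash
python3 -m creep '[[0,0,0,0,-0.5,0,1],[0,0,0,0,-1,0,1],[0,0,0,0,-1,0.5,1],[0,0,0,0,-1,1,1],[0,0,0,0,-1,2,1]]'; python3 -m creep '[[0,0,0,0,0,1.5,1],[0,0,0,0,0,3,1],[0,0,0,0,0,4.5,1],[0,0,0,0,0,6,1],[0,0,0,0,0,7,1]]'; python3 -m creep '[[0,0,0,0,0,1,1],[0,0,0,0,0,2,1],[0,0,0,0,0,3,1],[0,0,0,0,0,4,1],[0,0,0,0,0,5,1]]'
```

```text
time: 15.9
position: [0.4993, 0.0302, 0.1137]
eef_rot: [-0.0, -0.669, 0.743, 0.0]
contact_force: [0.5, 0.0, 3.5]
gripper_width: 0.027
finger_force: 90.0
time: 16.32
position: [0.4993, 0.0302, 0.1069]
eef_rot: [-0.0, -0.669, 0.743, -0.0]
contact_force: [-1.3, 0.5, 7.3]
gripper_width: 0.0268
finger_force: 90.3
time: 16.73
position: [0.4994, 0.0302, 0.1022]
eef_rot: [0.0, -0.669, 0.743, -0.0]
contact_force: [-2.0, 0.3, 9.1]
gripper_width: 0.0272
finger_force: 90.0
```

```bash
python3 -m creep '[[0,0,0,0,0.5,0.4,1],[0,0,0,0,0.8,0.8,1],[0,0,0,0,0.8,1.2,1],[0,0,0,0,0.8,1.6,1],[0,0,0,0,0.8,2,1]]'; python3 -m creep '[[0,0,0,0,0,0.3,1],[0,0,0,0,0,0.6,1],[0,0,0,0,0,0.9,1],[0,0,0,0,0,1.2,1],[0,0,0,0,0,1.5,1]]'
```

```text
time: 17.15
position: [0.4993, 0.0303, 0.1007]
eef_rot: [0.001, -0.669, 0.743, -0.001]
contact_force: [-1.1, 1.0, 11.1]
gripper_width: 0.0273
finger_force: 89.5
time: 17.57
position: [0.4993, 0.0302, 0.0998]
eef_rot: [0.001, -0.669, 0.743, -0.001]
contact_force: [-3.0, -0.2, 15.1]
gripper_width: 0.0269
finger_force: 90.5
```

```bash
python3 -m creep '[[0,0,0,0,0,0,1],[0,0,0,0,0,0,1],[0,0,0,0,0,0,1],[0,0,0,0,0,0,1],[0,0,0,0,0,0,1]]'; python3 - <<'E'
from h import *
S=snap('side','s12')
cv2.imwrite('pics/c12.png',cv2.resize(S['pixels'][160:270,240:350,::-1],(600,600),interpolation=cv2.INTER_CUBIC))
E
```

```text
time: 17.98
position: [0.4993, 0.0302, 0.0998]
eef_rot: [0.001, -0.669, 0.743, -0.001]
contact_force: [-2.8, 0.0, 14.1]
gripper_width: 0.0271
finger_force: 89.8
```

View pics/c12.png

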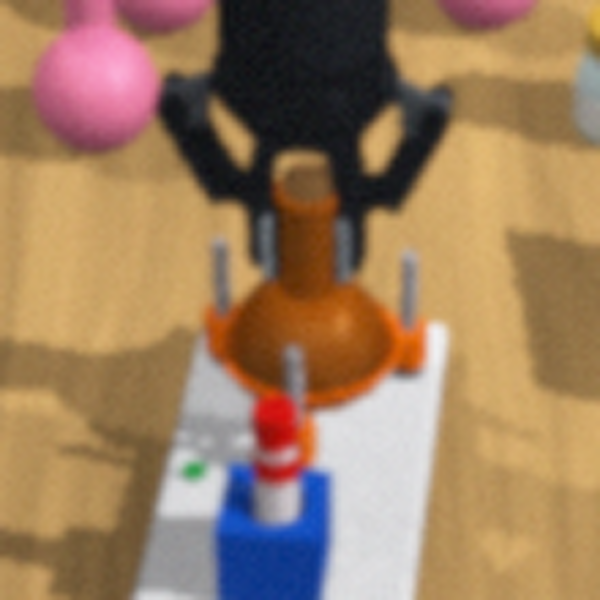

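The flask sits upright and centred in the ring (crop (312,340)), with the ring down to the base. The red vial is upright in the port at (277,470), and the push is steady at 14 N.

```bash
python3 -c "
from station import hand_in
print(hand_in())"
```

```text
the job is handed in; nothing more can be done
None
```

I handed the job in at about 18 s: the red vial is home in the blue port and let go, and the flask is upright in the orange ring, held against the bottom stop with about 14 N; the hand-in returned no verdict.

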